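# Tip the model figures from the sorting tray into the lidded box

## Task

Put the three model figures away: slide the wooden box's lid fully open, pick the white sorting tray up by its tall tab with the figures still in it, and tip it with its open end low over the box so that all three slide into the box; do not handle the figures with the gripper. Then set the empty tray back level in the middle of the cork mat, let go of it, and slide the lid fully shut. Leave the ink bottle, the glass and the two paint pots where they stand.

Things in the scene. Friction and masses are not known exactly. Their poses are not given: they have to be found in the camera images.
- tray: white plastic sorting tray, loose, 150 g: floor 125 x 80 mm, 3 mm thick; side walls 3 mm thick and 20 mm high along y = +-38.5 mm; open (no wall) at the +x end, where pieces slide out; at the -x end a 20 mm wall and an upright tab to hold it by. Origin: centre of its underside; x runs from the tab towards the open end, z up. Starts on the cork mat with its open end roughly towards the robot
- tray_grip (a point): point to grip on the tray's upright tab, at tray (-58.5, 0, 70) mm. The tab is 10 mm thick along tray x, 50 mm wide along tray y, and its top is 87 mm above the tray's underside. Same axes as the tray
- tray_lip (a point): middle of the floor's open edge, where pieces leave, at tray (62.5, 0, 3) mm. Same axes as the tray
- mat: thin cork mat, fixed, 200 x 150 x 3 mm, the tray's place. Origin: centre of its underside on the desk; x along its long side, pointing away from the robot
- box: square light wooden box, fixed to the desk, 140 x 140 mm outside, walls and floor 8 mm (124 x 124 mm inside), walls 75 mm high; along its two sides y = +-66 mm, lid rails rise to 86 mm. Origin: centre of its underside; x points away from the robot, z up. Uncovered from above when the lid is open: box x from -31 to +62 mm
- box_lid (a joint): travel of the darker flat wooden lid along the box's -x (towards the robot), m: 0 = shut, 0.10 = fully open; stays where it is left (1.5 N friction). The lid is 138 x 122 x 6 mm, its top 82 mm above the desk
- box_knob (a point): point to grip on the bar-shaped handle on the lid, at box (15, 0, 102) mm when shut, 102 mm above the desk, moves with the lid. The bar is 14 mm thick along box x, 56 mm long along box y, and rises from the lid's top (82 mm) to 113 mm. Same axes as the box
- model_0: grey plastic model figure on a round base, about 28 mm across and 34 mm tall, 12 g, starts standing in the tray. Origin: centre of the underside of the base; z up through the figure
- model_1: grey plastic model figure on a round base, about 28 mm across and 34 mm tall, 12 g, starts standing in the tray. Origin: centre of the underside of the base; z up through the figure
- model_2: grey plastic model figure on a round base, about 28 mm across and 34 mm tall, 12 g, starts standing in the tray. Origin: centre of the underside of the base; z up through the figure
- ink_bottle: slim black ink bottle, 29 mm across, 70 mm tall, bystander. Origin: centre of its underside
- rinse_cup: glass tumbler, 64 mm across, 85 mm tall, bystander. Origin: centre of its underside
- pot_a: paint pot with white cap, red body, 30 mm across, 46 mm tall, bystander. Origin: centre of its underside
- pot_b: paint pot with white cap, green body, 33 mm across, 46 mm tall, bystander. Origin: centre of its underside

How it is judged:
By the outcome, as a careful person would: the job done as asked, in the order asked, and still so for the second after the job is handed in, with the robot touching nothing.
It also fails if it takes over 66 s, if anything falls off the work surface, if the arm or the gripper's body presses on something with over 40 N, if the wrist force passes 120 N, or if a joint passes its speed limit or range.

## Robot

A 6-joint arm with a two-finger parallel gripper is mounted at the origin on the work surface; the furniture and walls round the work are solid. World frame = base frame: x ahead of the robot, y to its left, z up, the work surface at z = 0. Lengths are in m, angles in rad, forces in N, time in s.
With the tool pointing down it reaches from about 0.325 to 0.775 m from the base axis. Payload 9.3 kg.
Tool frame: the origin (TCP) lies midway between the tips of the shut fingers; the grasp point (between the pads) lies 19 mm behind it; z points along the fingers, y is the line along which they close (so a half turn about z gives the same grasp; the last joint's range is limited). The gripper opens to 85 mm and grips with 20 to 120 N. Pads are 22 mm wide; open, the fingers measure 114 mm over their backs; the gripper's body (76 mm by 85 mm) begins 54 mm behind the grasp point. The pads swing forward as they close: fully open they stand 13 mm farther back than shut.
Start: joints at [-1.406, 0.259, 0.021, 1.334, 0, 1.418], TCP at [0.172, -0.522, 0.231] pointing down, gripper open.
Joint ranges: [-3.04, 3.04], [-0.91, 1.82], [-1.04, 1.36], [-1.92, 1.95], [-1.52, 1.45], [-3.14, 3.14]. Speed limits (rad/s): [2.22, 2.22, 2.79, 3.14, 3.14, 3.14].

## Interface

Orientations are given as a rotation vector (axis times angle).
In Python, from workcell import ctrl, fingers, solver, read_camera, camera_model, ticket, current_t, current_qpos, current_joint_vel, current_joint_torque, current_position, current_ee_rot, current_force, current_moment, current_opening, current_grip_force gives the robot as it stands. Calls block until the motion is done:
- ctrl.move_ptp(position, orientation): joint-space move of the TCP to a pose.
- ctrl.servo_line(position, ori=None, speed=0.15, guard=None): straight line of the TCP; ori=None keeps the orientation; speed is the mean speed in m/s. With guard (N) it stops when the force on the tool has changed by that much, and returns True; else False.
- ctrl.move_joints(angles): joint-space move.
- fingers.move_gripper(opening): finger opening in m; the grip force is fixed at half the most; returns when the fingers have stopped.
- ctrl.wait(seconds).
- solver.solve_ik(position, orientation): joint angles nearest the present ones, or None.
- read_camera(name): name is "scene" or "top" or "wrist"; returns the picture (480x640x3 uint8, red, green, blue); there is no depth.
- camera_model(name): a dict with "fx", "fy", "cx", "cy" (pixels), "pose" (4x4, takes a point from camera to world coordinates). Camera axes: x right, y down, z forward; pixel columns grow to the right and rows downward; lengths in m; the calibration is good to about 2 mm. A picture is of the moment at which its call begins: read the wrist's pose just before it. camera_model takes no time and is no camera call; for the wrist camera it gives the pose at the moment of the call.
A pose or a line that the arm cannot do raises ctrl.Unreachable and nothing moves.
- ticket.finish_job(): hands the job in; it is judged then, once.
Readings, each from a call of its own:
- current_t(): time.
- current_qpos(): joint angles.
- current_joint_vel(): joint speeds.
- current_joint_torque(): joint torques, N m.
- current_position(): TCP position.
- current_ee_rot(): TCP orientation.
- current_force(): force on the tool from outside, world axes, zero at the start.
- current_moment(): the same for the moment, N m.
- current_opening(): finger opening in m.
- current_grip_force(): force on a finger pad.
Only numpy, scipy, OpenCV 4.12 (cv2) and the standard library are available. Lean on these libraries where they do the work, as an engineer would, in place of code of your own. Each camera call takes 0.05 s, during which the arm holds its last target. There are 200 camera calls.

## Working session

There is one attempt and no reset: what is moved stays moved. The work goes in short steps, each a Python script; the robot and the scene stay as the last script left them, time stands still between calls to the robot, and variables do not carry over. Pictures are saved under pics/ and viewed, at most 10 in all, crops included, and the job is handed in when it is done.

```bash
ls; mkdir -p pics
python3 - <<'E'
from workcell import *
import cv2,numpy as np
for n in ["scene","top"]:
    im=read_camera(n); cv2.imwrite(f"pics/{n}0.png",im[:,:,::-1]); m=camera_model(n); print(n,m["fx"],m["cx"],m["cy"],np.round(m["pose"],3).tolist())
print(current_t(),current_ee_rot(),current_opening())
E
```

```text
pics
scene 437.7144992307705 322.8797996407221 241.895327596129 [[0.58, -0.395, 0.713, -0.176], [-0.814, -0.296, 0.499, -0.729], [0.014, -0.87, -0.493, 0.588], [0.0, 0.0, 0.0, 1.0]]
top 557.171673681292 313.3218212834094 235.059172618779 [[-0.013, -0.987, 0.162, 0.34], [-1.0, 0.013, -0.0, -0.25], [-0.002, -0.162, -0.987, 1.058], [0.0, 0.0, 0.0, 1.0]]
0.1 [-3.10092462e+00 -4.96873489e-01  2.60077823e-05] 0.08530768310007605
```

View pics/scene0.png

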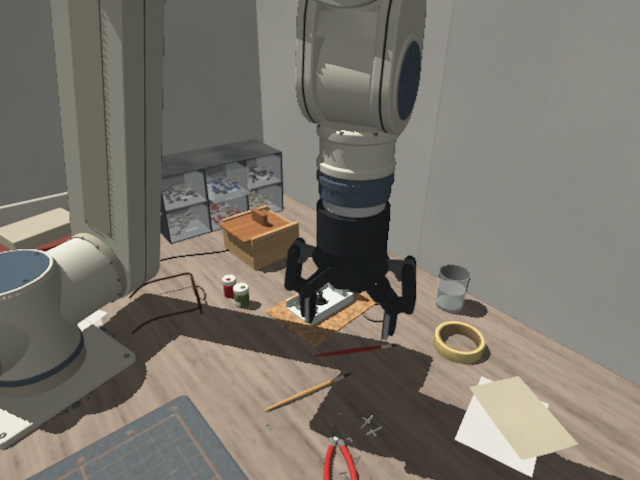

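View pics/top0.png

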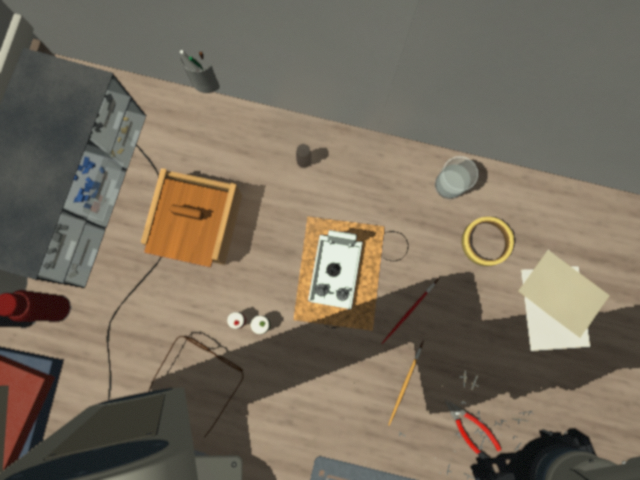

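The top view shows the box at about (190,215) with its knob bar at (188,212), and the tray at (335,270) on the mat, with the tab at (345,238). The pots are at (235,320) and (260,323), the bottle at (304,155) and the glass at (458,177). The open end of the tray and the lid's opening direction both point down-image, towards the robot.

```bash
cat > h.py <<'E'
from workcell import *
import cv2,numpy as np
from scipy.spatial.transform import Rotation as R
def ray(m,uv):
    uv=np.atleast_2d(np.asarray(uv,float)); d=np.c_[(uv[:,0]-m["cx"])/m["fx"],(uv[:,1]-m["cy"])/m["fy"],np.ones(len(uv))]
    P=np.array(m["pose"]); return P[:3,3],d@P[:3,:3].T
def plane(m,uv,z):
    o,d=ray(m,uv); return o+d*((z-o[2])/d[:,2])[:,None]
def tri(views):   # [(model,uv),...] least-squares point
    A=np.zeros((3,3));b=np.zeros(3)
    for m,uv in views:
        o,d=ray(m,uv);d=d[0]/np.linalg.norm(d[0]);M=np.eye(3)-np.outer(d,d);A+=M;b+=M@o
    return np.linalg.solve(A,b)
def biggest(mask):
    c,_=cv2.findContours(mask.astype(np.uint8),cv2.RETR_EXTERNAL,cv2.CHAIN_APPROX_NONE); return max(c,key=cv2.contourArea)
def down(yaw):    # tool z down, tool y (closing line) at world angle yaw
    y=np.array([np.cos(yaw),np.sin(yaw),0]);z=np.array([0,0,-1.]);return R.from_matrix(np.c_[np.cross(y,z),y,z]).as_rotvec()
E
python3 - <<'E'
from h import *
im=cv2.imread("pics/top0.png");m=camera_model("top");ms=camera_model("scene")
hsv=cv2.cvtColor(im,cv2.COLOR_BGR2HSV)
a=cv2.resize(im[155:275,130:250],None,fx=3.3,fy=3.3,interpolation=2);b=cv2.resize(im[205:340,285:405],None,fx=3.3,fy=3.3,interpolation=2)
h=max(a.shape[0],b.shape[0]);pad=lambda x:cv2.copyMakeBorder(x,0,h-x.shape[0],0,0,0)
cv2.imwrite("pics/crop1.png",np.hstack([pad(a),pad(b)]))
for n,uv,z in [("knob",(188,212),.113),("tabtop",(345,236),.09),("bottle",(304,155),.03),("potA",(235,320),.046),("potB",(260,323),.046),("glass",(458,177),.05)]:
    print(n,plane(m,uv,z).round(3))
for p in [(225,75,225)]:pass
print(hsv[240,190],hsv[212,165],hsv[300,375],hsv[290,320],hsv[380,500])
for n,mask in [("mat",(hsv[...,0]>8)&(hsv[...,0]<20)&(hsv[...,1]>120)&(np.arange(640)[None]>285)&(np.arange(640)[None]<400)&(np.arange(480)[:,None]<340)),
 ("tray",(hsv[...,1]<45)&(hsv[...,2]>130)&(np.arange(640)[None]>300)&(np.arange(640)[None]<370)&(np.arange(480)[:,None]>215)&(np.arange(480)[:,None]<330)),
 ("box",(hsv[...,0]<25)&(hsv[...,1]>110)&(np.arange(640)[None]>135)&(np.arange(640)[None]<245)&(np.arange(480)[:,None]>160)&(np.arange(480)[:,None]<275))]:
    c=biggest(mask);r=cv2.minAreaRect(c);print(n,cv2.contourArea(c),cv2.boxPoints(r).round(0).tolist()); 
    print(plane(m,cv2.boxPoints(r),{"mat":.003,"tray":.023,"box":.086}[n]).round(3)[:,:2].tolist())
E
```

```text
knob [[ 0.539 -0.033  0.113]]
tabtop [[ 0.497 -0.306  0.09 ]]
bottle [[ 0.665 -0.234  0.03 ]]
potA [[ 0.354 -0.107  0.046]]
potB [[ 0.348 -0.152  0.046]]
glass [[ 0.612 -0.521  0.05 ]]
[ 15 180 180] [ 15 182 175] [ 16 129  83] [ 47  17 107] [17 66 62]
mat 7957.5 [[293.0, 320.0], [306.0, 216.0], [385.0, 226.0], [372.0, 330.0]]
[[0.353, -0.21], [0.551, -0.237], [0.529, -0.388], [0.333, -0.357]]
tray 2952.0 [[308.0, 301.0], [321.0, 228.0], [364.0, 235.0], [351.0, 309.0]]
[[0.387, -0.239], [0.524, -0.265], [0.508, -0.345], [0.372, -0.317]]
box 7055.0 [[138.0, 251.0], [157.0, 166.0], [243.0, 185.0], [224.0, 270.0]]
[[0.475, 0.058], [0.631, 0.03], [0.594, -0.125], [0.44, -0.093]]
```

View pics/crop1.png

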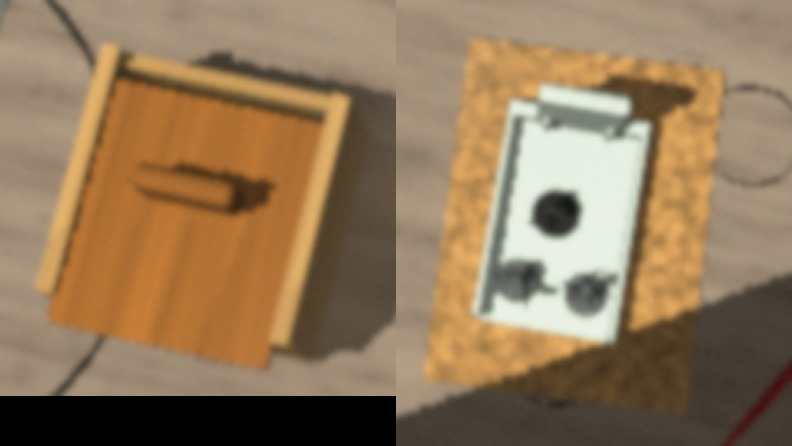

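The crop shows the box with the lid shut: the rail corners and knob bar are clear, with the bar top running from (171,207) to (202,212). The tray holds three figures, two of them near the open edge. Next I'll move the wrist camera over both for second views.

Run:
```python
from h import *
w=camera_model("wrist");T=np.eye(4);T[:3,:3]=R.from_rotvec(current_ee_rot()).as_matrix();T[:3,3]=current_position()
print(w["fx"],w["cx"],w["cy"],(np.linalg.inv(T)@np.array(w["pose"])).round(3).tolist())
for n,p,yaw in [("w1",[.40,-.27,.30],-.15),("w2",[.46,-.06,.30],-.17)]:
    ctrl.move_ptp(p,down(yaw)) 
    m=camera_model("wrist"); im=read_camera("wrist"); cv2.imwrite(f"pics/{n}.png",im[:,:,::-1]); np.savez(f"{n}.npz",**{k:np.array(v) for k,v in m.items()})
    print(current_t(),current_position().round(3) if hasattr(current_position(),'round') else current_position(),np.array(m["pose"]).round(3).tolist(),np.round(current_qpos(),2))
a=cv2.imread("pics/w1.png");b=cv2.imread("pics/w2.png")
cv2.imwrite("pics/w12.png",cv2.resize(np.hstack([a,b]),(800,300),interpolation=cv2.INTER_AREA))
```

```text
360.2606714188441 322.81904164625234 237.5825788070546 [[0.0, -0.946, -0.323, 0.082], [1.0, 0.0, -0.0, 0.0], [0.0, -0.323, 0.946, -0.142], [0.0, 0.0, 0.0, 1.0]]
1.4583 [ 0.4   -0.271  0.3  ] [[0.989, -0.143, -0.049, 0.411], [-0.151, -0.935, -0.32, -0.189], [-0.0, 0.323, -0.946, 0.442], [0.0, 0.0, 0.0, 1.0]] [-0.77  0.13  0.03  1.47 -0.    0.95]
2.3833 [ 0.46  -0.061  0.3  ] [[0.986, -0.16, -0.055, 0.473], [-0.17, -0.932, -0.319, 0.021], [0.0, 0.324, -0.946, 0.442], [0.0, 0.0, 0.0, 1.0]] [-0.31  0.1  -0.01  1.46 -0.    1.43]
```

View pics/w12.png

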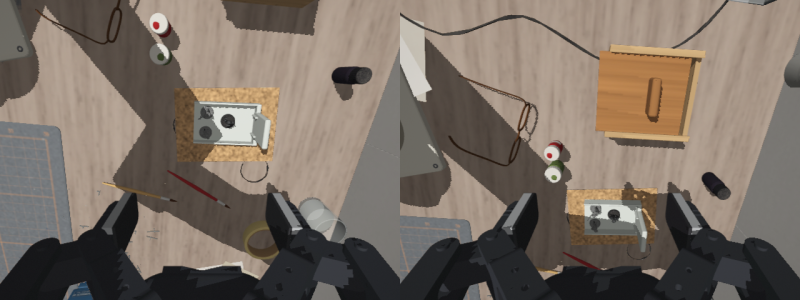

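w1 shows the tray centred at about (370,200) full-res, with the tab on its right. w2 shows the box at about (400,150) with the bar at (405,155), and the tray again at (350,345). I need enlarged crops to pick corners.

Run:
```python
import cv2,numpy as np
a=cv2.imread("pics/w1.png")[130:265,275:455];b=cv2.imread("pics/w2.png")[65:235,310:490]
f=lambda x:cv2.resize(x,None,fx=3.3,fy=3.3,interpolation=2)
cv2.imwrite("pics/ca.png",f(a));cv2.imwrite("pics/cb.png",f(b))
```

```text
(no output)
```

View pics/ca.png

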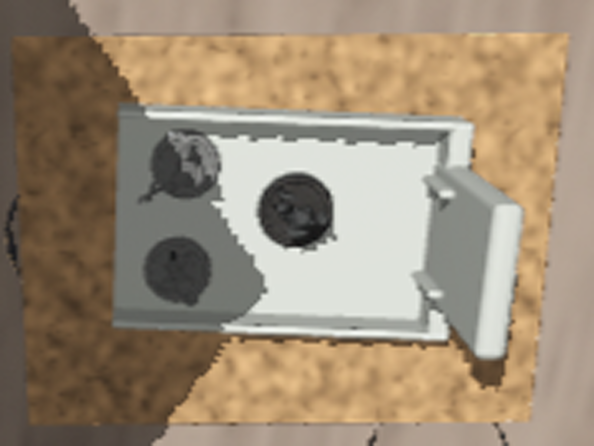

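View pics/cb.png

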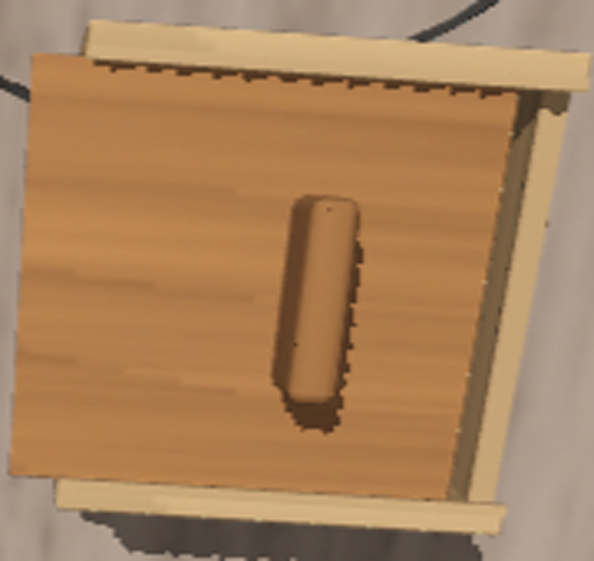

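Picks: the mat corners, the tray rim and the tab-top centre at (426,215) in w1. The rail corners and the bar-top centre at (408,156) are from w2. Now I'll triangulate and check the sizes.

Run:
```python
from h import *
w1=dict(np.load("w1.npz"));w2=dict(np.load("w2.npz"));t=camera_model("top")
A=lambda *p:np.array(p,float)/3.3+[275,130]
B=lambda *p:np.array(p,float)/3.3+[310,65]
T1=lambda *p:np.array(p,float)/3.3+[130,155]
T2=lambda *p:(np.array(p,float)-[396,0])/3.3+[285,205]
print("knob tri",tri([(w2,B((323,300))),(t,T1((186,184)))]).round(4), plane(w2,B((323,300)),.113).round(4))
k=plane(w2,B((337,199),(312,401)),.113);d=k[0]-k[1];print("knob len/yaw",np.linalg.norm(d).round(4),np.degrees(np.arctan2(-d[0],d[1])))
print("tab tri",tri([(w1,A((499,280))),(t,T2((586,101)))]).round(4), plane(w1,A((499,280)),.09).round(4),plane(t,T2((586,101)),.09).round(4))
def rect(n,q):
    q=q[:,:2];c=q.mean(0);ex=(q[1]+q[2]-q[0]-q[3])/2;ey=(q[0]+q[3]-q[1]*0-q[2]*0-q[3]-q[2]*0)  # unused
    ey=(q[0]+q[1]-q[2]-q[3])/2
    print(n,"c",c.round(4),"size",np.linalg.norm(ex).round(4),np.linalg.norm(ey).round(4),"yaw",np.degrees(np.arctan2(ex[1],ex[0])).round(2),np.degrees(np.arctan2(-ey[0],ey[1])).round(2))
rect("box w2",plane(w2,B((92,20),(590,53),(500,533),(55,507)),.086))
rect("box top",plane(t,T1((37,290),(105,45),(350,95),(293,347)),.086))
rect("mat w1",plane(w1,A((12,38),(568,33),(530,422),(30,422)),.003))
rect("mat top",plane(t,T2((425,377),(470,38),(723,72),(685,413)),.003))
rect("tray w1",plane(w1,A((120,103),(473,122),(447,341),(113,325)),.0245))
rect("tray top",plane(t,T2((474,313),(512,100),(653,122),(614,343)),.0245))
# height checks by triangulation of shared corners
print("railTR",tri([(w2,B((590,53))),(t,T1((105,45)))]).round(4),"railBR",tri([(w2,B((500,533))),(t,T1((350,95)))]).round(4))
print("trayTR",tri([(w1,A((473,122))),(t,T2((512,100)))]).round(4),"trayBR",tri([(w1,A((447,341))),(t,T2((653,122)))]).round(4),"matTL",tri([(w1,A((12,38))),(t,T2((425,377)))]).round(4))
tt=plane(w1,A((510,204),(489,355)),.09);d=tt[0]-tt[1];print("tab len,yaw",np.linalg.norm(d),np.degrees(np.arctan2(-d[0],d[1])))
```

```text
knob tri [ 0.5437 -0.0284  0.1038] [[ 0.5424 -0.0271  0.113 ]]
knob len/yaw 0.0538 -12.583551399497063
tab tri [ 0.4998 -0.3012  0.0856] [[ 0.5001 -0.2995  0.09  ]] [[ 0.4978 -0.3014  0.09  ]]
box w2 c [ 0.5439 -0.0285] size 0.1385 0.1384 yaw -13.23 -13.32
box top c [ 0.542  -0.0299] size 0.1397 0.1394 yaw -12.64 -12.93
mat w1 c [ 0.443  -0.2986] size 0.1986 0.1487 yaw -8.43 -8.13
mat top c [ 0.4412 -0.2988] size 0.1977 0.1487 yaw -8.11 -8.54
tray w1 c [ 0.4434 -0.2887] size 0.1231 0.0803 yaw -11.64 -10.87
tray top c [ 0.4415 -0.2908] size 0.1247 0.0805 yaw -11.14 -11.24
railTR [0.6264 0.0228 0.0847] railBR [ 0.5959 -0.1122  0.085 ]
trayTR [ 0.5107 -0.2625  0.0224] trayBR [ 0.4974 -0.3434  0.0167] matTL [ 0.3545 -0.2112 -0.003 ]
tab len,yaw 0.04783016095861278 -11.059920445471851
```

All checks agree:

| Item | Centre (m) | Yaw (deg) | Size / note |
|---|---|---|---|
| Box | (0.543, -0.029) | -13.0 | 139 mm square, rails at 0.085 |
| Tray | (0.4425, -0.290) | -11.2 | 124 x 80 mm, tab top about 0.087–0.09 |
| Mat | (0.442, -0.2987) | -8.3 | 198 x 149 mm |

The knob is at box x of about 0, so the lid is already about 15 mm open. Next, open the lid the rest of the way.

```bash
cat >> h.py <<'E'
BY=np.radians(-13.0);BC=np.array([.543,-.029]);bx=np.array([np.cos(BY),np.sin(BY)]);by=np.array([-bx[1],bx[0]])
def box(x,y,z): return np.r_[BC+x*bx+y*by,z]
E
python3 - <<'E'
from h import *
o=down(BY); K=np.array([.543,-.0285])
ctrl.move_ptp(np.r_[K,.16],o); ctrl.servo_line(np.r_[K,.086],speed=.12)
fingers.move_gripper(0.0); print("open",current_opening(),current_grip_force(),current_force(),current_position())
p0=np.array(current_position())
hit=ctrl.servo_line(p0-np.r_[bx*.095,0],speed=.06,guard=15)
p1=np.array(current_position());print(hit,(p1-p0).round(4),np.linalg.norm(p1-p0),current_force(),"box x",(p1[:2]-BC)@bx,(p1[:2]-BC)@by)
fingers.move_gripper(.06); ctrl.servo_line(p1+[0,0,.10],speed=.2); print(current_t(),current_position())
E
```

```text
open 0.01273212155105617 58.64839017391205 [-0.58702243 -0.38040681  4.14524403] [ 0.54313372 -0.02851958  0.08624245]
True [-0.0813  0.0193  0.    ] 0.0835734560086479 [ 2.63900546 -1.20229708 -1.81751866] box x -0.0835497431130524 0.000996131797663751
6.9167 [ 0.46147924 -0.00917434  0.18547819]
```

```bash
cat >> h.py <<'E'
TY=np.radians(-11.2);TC=np.array([.4425,-.2898]);MY=np.radians(-8.3);MC=np.array([.442,-.2987]);TZ=.055
PHI0=TY+np.pi; REL=R.from_euler("z",-PHI0)*R.from_rotvec(down(TY))
TCPT=np.array([-.0585,0,TZ-.003]); LIP=np.array([.0625,0,.003]); ORG=np.zeros(3)
def tpose(ref,at,phi,th):   # TCP pose that puts tray point ref at world point at; th>0 = open end low
    Rt=R.from_euler("z",phi)*R.from_euler("y",np.radians(th)); return np.asarray(at)+Rt.apply(TCPT-ref),(Rt*REL).as_rotvec()
BPH=BY+np.pi; MPH=MY+np.pi
E
python3 - <<'E'
from h import *
print(tpose(ORG,np.r_[TC,.003],PHI0,0))
for l,th in [((.028,0,.15),-8),((.028,0,.11),10),((.028,0,.095),30),((.028,0,.09),50),((.028,0,.09),58)]:
    p,o=tpose(LIP,box(*l),BPH,th);q=solver.solve_ik(p,o);print(th,p.round(3),None if q is None else np.round(q,2))
g=np.r_[TC+.0585*np.array([np.cos(TY),np.sin(TY)]),TZ]
ctrl.move_ptp(g+[0,0,.09],down(TY))
im=read_camera("top");cv2.imwrite("pics/top1.png",cv2.resize(im[150:400,80:400,::-1],None,fx=2,fy=2,interpolation=2))
ctrl.servo_line(g,speed=.1)
fingers.move_gripper(0.0);print(current_opening(),current_grip_force(),np.round(current_force(),2),current_t())
E
```

```text
(array([ 0.49988588, -0.30116271,  0.055     ]), array([2.42761412, 1.99406472, 0.        ]))
-8 [ 0.694 -0.064  0.182] [-0.21  0.64  0.51  1.58  0.    1.58]
10 [ 0.678 -0.06   0.179] [-0.21  0.39  0.06  1.07 -0.    1.59]
30 [ 0.649 -0.053  0.198] [-0.21  0.14 -0.36  0.55 -0.01  1.59]
50 [ 0.609 -0.044  0.214] [-0.2  -0.03 -0.75 -0.03 -0.02  1.59]
58 [ 0.592 -0.04   0.219] [-0.2  -0.05 -0.91 -0.3  -0.03  1.59]
0.009539235334856308 59.18944001197815 [ 0.6  -0.43  3.48] 9.6667
```

View pics/top1.png

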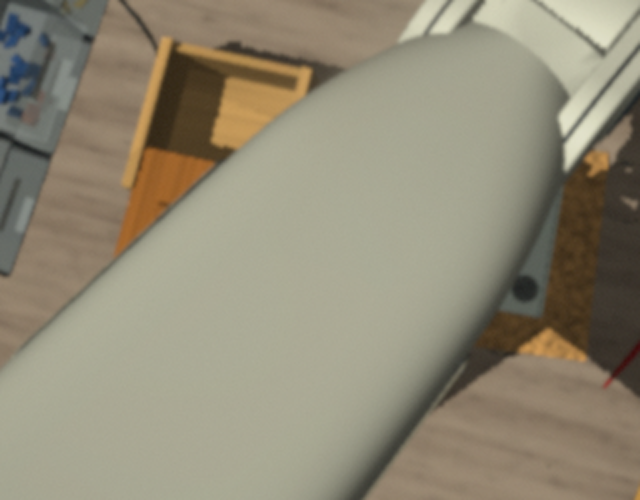

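The lid edge on the left rail is at about (154,225) in the top image, and the box interior is open. The tab is gripped (9.5 mm). Next: lift, carry and tip.

Run:
```python
from h import *
e=plane(camera_model("top"),(154,225),.082)[0];print("lid edge box x",(e[:2]-BC)@bx,(e[:2]-BC)@by)
def go(ref,at,phi,th,s): 
    p,o=tpose(ref,at,phi,th); ctrl.servo_line(p,ori=o,speed=s)
go(ORG,np.r_[TC,.018],PHI0,0,.03)
print("lift",np.round(current_force(),2),np.round(current_moment(),2),current_opening())
go(ORG,np.r_[TC,.06],PHI0,-8,.05)
go(ORG,np.r_[TC,.155],PHI0,-8,.12)
go(LIP,box(.028,0,.175),BPH,-8,.10)
print(current_t(),np.round(current_force(),2),current_opening())
im=read_camera("wrist")
im2=read_camera("scene");cv2.imwrite("pics/pre.png",cv2.resize(np.hstack([im,im2])[:,:,::-1],(800,300),interpolation=cv2.INTER_AREA))
```

```text
lid edge box x -0.03395728645098013 0.056519439366987737
lift [-1.05 -0.22 -1.83] [-0.03 -0.05  0.02] 0.008793201737535719
15.275 [ 0.85  1.19 -2.25] 0.009045834752427782
```

View pics/pre.png

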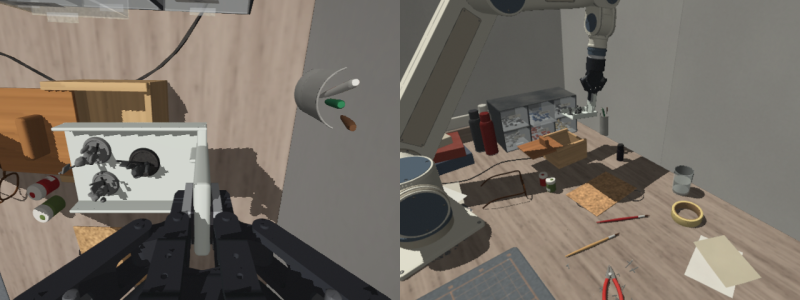

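The lid is fully open and all three figures are still in the tray, which is held over the box. Tipping now.

Run:
```python
from h import *
def go(ref,at,phi,th,s): 
    p,o=tpose(ref,at,phi,th); ctrl.servo_line(p,ori=o,speed=s)
go(LIP,box(.028,0,.13),BPH,2,.08)
go(LIP,box(.028,0,.092),BPH,14,.08)
for th in range(20,57,6): go(LIP,box(.028,0,.090),BPH,th,.07)
ctrl.wait(.6)
print(current_t(),np.round(current_force(),2),current_opening())
im=read_camera("wrist");im2=read_camera("top")
cv2.imwrite("pics/tip.png",cv2.resize(np.hstack([im,im2])[:,:,::-1],(800,300),interpolation=cv2.INTER_AREA))
```

```text
19.25 [-0.96  0.55 -1.72] 0.009195797323086471
```

View pics/tip.png

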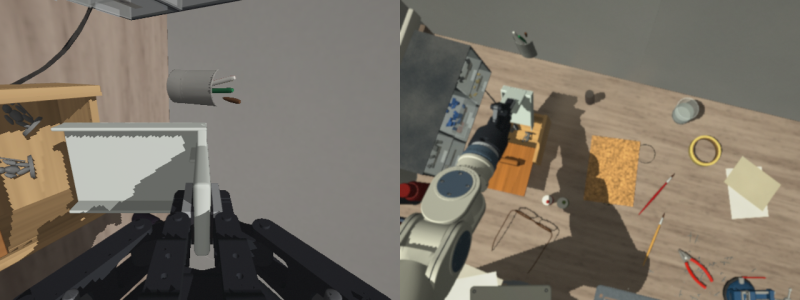

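The tray is empty and the figures are in the box at the left of the wrist view; I'll confirm all three before shutting the lid. Now I'll return the tray to the mat.

Run:
```python
from h import *
def go(ref,at,phi,th,s,**k): 
    p,o=tpose(ref,at,phi,th); return ctrl.servo_line(p,ori=o,speed=s,**k)
go(LIP,box(.028,0,.15),BPH,56,.12)
go(LIP,box(.028,0,.16),BPH,28,.15)
go(LIP,box(.028,0,.16),BPH,0,.15)
go(ORG,np.r_[MC,.15],MPH,0,.2)
go(ORG,np.r_[MC,.03],MPH,0,.12)
print(go(ORG,np.r_[MC,.0035],MPH,0,.03,guard=4),current_position(),current_force(),current_t())
fingers.move_gripper(.05); p=np.array(current_position()); ctrl.servo_line(p+[0,0,.11],speed=.15)
ims=[]
for n,q,yaw in [("w3",[.40,-.27,.30],-.15),("w4",[.50,-.06,.30],-.17)]:
    ctrl.move_ptp(q,down(yaw)); m=camera_model("wrist");im=read_camera("wrist");cv2.imwrite(f"pics/{n}.png",im[:,:,::-1]);np.savez(f"{n}.npz",**{k:np.array(v) for k,v in m.items()})
a=cv2.imread("pics/w3.png")[130:265,275:455];b=cv2.imread("pics/w4.png")[60:240,220:460]
a=cv2.resize(a,(400,300),interpolation=2);b=cv2.resize(b,(400,300),interpolation=2)
cv2.imwrite("pics/chk.png",np.hstack([a,b]));print(current_t())
```

```text
True [ 0.49971416 -0.30695975  0.05543566] [-0.44611828  0.62789379  5.59821928] 25.2417
28.3417
```

View pics/chk.png

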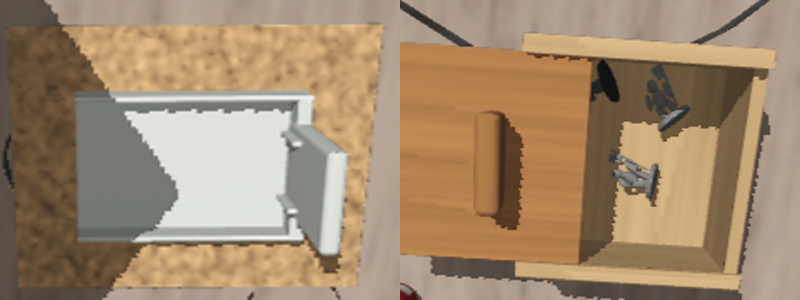

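All three figures lie in the box, and the tray sits level and square on the mat. I'll check its centre numerically, then shut the lid.

Run:
```python
from h import *
w3=dict(np.load("w3.npz"));w4=dict(np.load("w4.npz"));A=lambda *p:np.array(p,float)*.45+[275,130]
t=plane(w3,A((76,93),(313,93),(301,243),(77,241)),.0245);mm=plane(w3,A((8,25),(383,22),(358,288),(20,288)),.003)
print("tray-mat centre",(t.mean(0)-mm.mean(0)).round(4))
k=plane(w4,np.array([[489,165]])*.6+[220-240,60],.113)[0];print("knob box",(k[:2]-BC)@bx,(k[:2]-BC)@by)
K=box(-.0835,.001,0)
ctrl.move_ptp(K+[0,0,.17],down(BY));ctrl.servo_line(K+[0,0,.086],speed=.12)
fingers.move_gripper(0.0);print(current_opening());p0=np.array(current_position())
hit=ctrl.servo_line(p0+np.r_[bx*.11,0],speed=.06,guard=15)
p1=np.array(current_position());print(hit,np.linalg.norm(p1-p0),"box x",(p1[:2]-BC)@bx,current_force(),current_opening())
fingers.move_gripper(.06);ctrl.servo_line(p1+[0,0,.12],speed=.2)
ctrl.move_ptp([.46,-.06,.30],down(-.17));m=camera_model("wrist");im=read_camera("wrist")[:,:,::-1];cv2.imwrite("pics/w5.png",im)
# lid vs rails: front edge of lid along the box mid-line, from the knob mask-free colour edge
for y in (-.03,.03):
    xs=np.arange(-.10,-.04,.001);P=np.array([box(x,y,.082) for x in xs]);Tm=np.linalg.inv(np.array(m["pose"]));c=P@Tm[:3,:3].T+Tm[:3,3]
    u=np.round(c[:,0]/c[:,2]*m["fx"]+m["cx"]).astype(int);v=np.round(c[:,1]/c[:,2]*m["fy"]+m["cy"]).astype(int)
    s=cv2.cvtColor(im,cv2.COLOR_BGR2HSV)[v,u,1];print("lid front edge box x",xs[np.argmax(s>120)])
print(current_t())
```

```text
tray-mat centre [-0.0022  0.0017  0.0215]
knob box -0.08243249365783467 0.0016588814139218838
0.013080439269050188
True 0.09955522674060115 box x 0.016509976648033862 [-2.96435547  0.09253677  8.72754496] 0.013162328887681332
lid front edge box x -0.06699999999999998
lid front edge box x -0.06699999999999998
33.6667
```

The lid travelled 99.6 mm to the stop, and its front edge is where it should be when shut. The tray is within 3 mm of the mat centre, so I'm handing in.

```bash
python3 -c "
from workcell import *
print(ticket.finish_job())"
```

```text
the job is handed in; nothing more can be done
None
```

I handed in the job after about 34 s of the 66 s: all three figures are in the box, the lid is shut against its stop, the empty tray is level within 3 mm of the cork mat's middle, and I never moved the ink bottle, glass or paint pots.

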